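# Lock the clean-out hatch back onto the dust box

### The arm

A 6-joint arm with a two-finger parallel gripper is mounted at the origin on the work surface. World frame = base frame: x ahead of the robot, y to its left, z up, the work surface at z = 0. Lengths are in m, angles in rad, forces in N, time in s.
With the tool pointing down it reaches from about 0.4 to 0.925 m from the base axis. Payload 3.4 kg.
Tool frame: the origin (TCP) lies midway between the tips of the shut fingers; the grasp point (between the pads) lies behind it (env.hold_point_z is the z of the grasp point in the tool frame, in m); z points along the fingers, y is the line along which they close (so a half turn about z gives the same grasp; the last joint's range is limited). The gripper opens to 85 mm and grips with 20 to 120 N. Pads are 22 mm wide; open, the fingers measure 114 mm over their backs; the gripper's body (76 mm by 85 mm) begins 54 mm behind the grasp point. The pads swing forward as they close: fully open they stand 13 mm farther back than shut.
Start: joints at [-1.347, 0.307, 1.506, -0, 1.328, -0.073], TCP at [0.168, -0.55, 0.231] pointing down, gripper open.
Joint ranges: [-3.12, 3.12], [-1.05, 2.28], [0.14, 2.33], [-1.42, 4.57], [0.1, 2.73], [-2.68, 2.68]. Speed limits (rad/s): [2.57, 2.57, 3.14, 3.14, 3.14, 3.14].

### API

Orientations are given as [roll, pitch, yaw] about the fixed x, y, z axes, in that order (R = Rz(yaw) Ry(pitch) Rx(roll)).
In Python, from bench import env gives the robot as it stands. The module is installed in compiled form; this text tells all that it offers.
- The arm moves only by the tool apply_moves, never from a script. Its argument "moves" is a list that holds one entry, the list of rows, each a list of 7 numbers: the closure in counts, from 0 (fully open) to 255 (shut), then the shift along the tool's x, y, z in m, then the turn, a rotation vector about the tool's x, y, z in rad. In form: [[[grip, dx, dy, dz, rx, ry, rz], ...]]. A call has 1 to 5 rows; each row shifts and turns the commanded pose from where the row before left it, along the tool's axes as they then stand; what a row does not reach is not made up. A row lasts 1/12 s, in which the tool goes at most 41.7 mm and 7.16 degrees, less where a joint would pass 70% of its speed; a pose out of reach is approached as far as the arm can. A call is refused whole if a number of a shift passes 0.0417 or a number of a turn 0.125, either way. A call with a gripper value outside its range is refused whole. The fingers move at their own pace and stop on an object; the grip force is fixed at half the most. Time passes only in rows, so rows that do not move let the fingers close. It gives the time, the measured TCP pose, the force, the opening and the grip force at its end, in the units of the state.
- env.get_state(): the state, without advancing time (a new reading comes with each control period).
- env.read_camera(name): name is "side" or "top"; returns a dict with "color" (480x640x3 uint8, red, green, blue), "fx", "fy", "cx", "cy" (pixels), "dist_coeffs" ([k1, k2, p1, p2, k3] as OpenCV has them; the pictures are not rectified), "rvec" (rotation vector, rad) and "tvec" (3), from world to camera coordinates, as OpenCV has them. Camera axes: x right, y down, z forward; pixel columns grow to the right and rows downward; lengths in m; the calibration is good to about 2 mm. A picture is of the moment at which its call begins. There is no depth.
- env.finish_job(): hands the job in; it is judged then, once.
Trained networks look in a picture, given as the dict that the camera call returned (one of the last four; its "shot" number tells which), for a name from the list of things; names that differ only in an ending like _2 or _b are one class to them, and where a whole thing is asked for, a point or a joint stands for the part that bears it (a point fixed in the world has none). Each returns a list of dicts, best first, with "p" (0 to 1); they miss things now and then, are a little off and sometimes report something else, mostly with a low value. They report only what shows in the picture. A call takes as long as a camera call. They do not tell look-alikes from the thing itself.
- env.find_in(picture, query): "box" ([left, top, right, bottom] in pixels, round what is visible of it).
- env.outline_of(picture, query): "mask" (480x640 bool, what is visible of it) and "box" ([left, top, right, bottom] in pixels, round what is visible of it).
- env.mark_of(picture, query): "position" ([row, column] in pixels: a listed point, or the origin of a listed thing).
The state is a dict: "time_s": time; "qpos": joint angles; "joint_vel": joint speeds; "tau": joint torques, N m; "ee_pos": TCP position; "tool_rot": TCP orientation; "contact_force": force on the tool from outside, world axes, zero at the start; "wrist_torque": the same for the moment, N m; "grip_width": opening from 0.0 (shut) to 1.0 (fully open); "grip_force": force on a finger pad.
Only numpy, scipy, OpenCV 4.12 (cv2) and the standard library are available. Lean on these libraries where they do the work, as an engineer would, in place of code of your own. Each camera call takes 0.05 s, during which the arm holds its last target. There are 200 camera calls.

### The job

The aluminium clean-out hatch of the plywood dust box is lying on the bench: take it by its oak grip, lower it over the two screw heads on the box, and slide it towards the perforated end until it is home and the brass spring button pops up behind it and locks it. The screws and button sit on a frame that was put on by eye, several millimetres out, and only bite in plywood, so feel for the place with a light hand and never force it; let go and leave everything else on the bench where it is.

Things in the scene. Friction and masses are not known exactly. Their poses are not given: they have to be found in the camera images.
- hatch: The hatch, loose, 0.27 to 0.47 kg: flat aluminium plate 120 (x) x 180 (y) x 4 mm. Origin: centre of its underside, z up, flat on the bench at the start. An oak grip bar 96 (x) x 22 (y) mm stands on its middle, top 44 mm above the underside. Two keyholes at y = +68 and -68 mm: a wide round entry at x = 0, and from it a narrow slot towards -x.
- keyhole (a point): On the hatch, underside: centre of the entry of the keyhole at x = 0, y = +68 mm (the other is at y = -68). Eight-sided, 20 mm across flats; the slot from it is 11 mm wide and its end stops an 8 mm shank centred at x = -22 mm of the hatch. So after dropping over the heads the hatch travels 22 mm along its own +x, which must lie along the box's +x.
- dust_box: Plywood dust box, fixed, 80 mm high; top spans x -100 to 220, y -125 to 125 mm. Origin on the bench below home, z up, +x towards the end with the perforated sanding top (x from 80 mm). On it a 4 mm steel frame (x -86 to 64, y -98 to 98 mm) round an 80 x 96 mm opening carries the two screws and the spring button. Touch down slowly (10 mm/s), push under 15 N: above 60 N the screws tear loose.
- head (a point): Nominal centre of the top of the screw head at x = -22, y = +68 mm of the box (the other at y = -68), 94.5 mm above the bench. Head 16 mm across, 4 mm thick, on an 8 mm shank 6.5 mm high. The frame with both screws and the button was fitted by eye: all stand together up to 6 mm off in x and in y (not turned), which no reading shows.
- home (a point): Nominal place of the closed hatch's origin, on top of the steel frame at x = 0, y = 0, z = 84 mm of the box; axes as the box. The hatch drops on 22 mm before it (x = -22 mm) and slides +x to it; the true places differ by the frame's unknown offset. Resting on the heads instead of round them the hatch's underside is at 94.5 mm.
- catch (a joint): Brass spring button on the frame, 10 mm across, 6 mm tall, nominally at x = -66.5, y = 0 mm of the box. Value: how far it is pressed down in m, 0 = up, 0.006 = flush. Its spring pushes 0.5 to 1.2 N. The hatch presses it down when dropped over the heads; it springs up 1.5 mm behind the hatch's rear (-x) edge once the hatch is home, and so locks it.
- oak_block: Bystander: oak block 50 x 150 x 30 mm on the perforated top of the dust box. Origin: centre of its underside.
- insert: Bystander: round aluminium saw-table insert, 60 mm across, 5 mm thick, lying beside the hatch. Origin: centre of its underside.
- glue: Bystander: white glue bottle, 60 mm across, 170 mm tall, upright. Origin: centre of its underside.
- tape: Bystander: black tape measure, 70 x 65 x 36 mm. Origin: centre of its underside.
- try_square: Bystander: try square, dark wood stock 120 x 22 x 18 mm along x with a 180 mm steel blade along +y at its +x end. Origin: centre of the stock's underside.
- driver: Bystander: screwdriver, 200 mm long, lying along its x. Origin: on the bench below its middle.
- push_stick: Bystander: plywood push stick, about 300 mm long, 16 mm thick, lying flat along its x. Origin: on its underside, near the middle.
Mind the look-alikes: they are no part of the job. Several things have the shape of the hatch; the one meant has the colours described above.

How it is judged:
By the outcome, as a careful person would: the job done as asked, in the order asked, and still so for the second after the job is handed in, with the robot touching nothing.
It also fails if it takes over 72 s, if anything falls off the work surface, if the arm or the gripper's body presses on something with over 40 N, if the wrist force passes 120 N, or if a joint passes its speed limit or range.

## Working session

There is one attempt and no reset: what is moved stays moved. The work goes in short steps, Python scripts to look and compute and a tool call to move; the robot and the scene stay as the last step left them, time stands still between calls to the robot, and variables do not carry over. Pictures are saved under pics/ and viewed, at most 10 in all, crops included, and the job is handed in when it is done.

Besides the shell and the picture viewer there is one more tool, called after ">>>" as name([rows], argument=value, ...), one row to a line, values as JSON. apply_moves: Moves the arm, as the interface text tells. Its arguments: {"type":"object","properties":{"moves":{"type":"array","items":{"type":"array","items":{"type":"array","items":{"type":"number"}}}}},"required":["moves"]}

```bash
mkdir -p pics
cat > h.py <<'E'
import numpy as np, cv2
from scipy.spatial.transform import Rotation as R
from bench import env
def ray(p,uv):
    K=np.array([[p['fx'],0,p['cx']],[0,p['fy'],p['cy']],[0,0,1.]])
    n=cv2.undistortPoints(np.array(uv,float).reshape(-1,1,2),K,np.array(p['dist_coeffs'])).reshape(-1,2)
    M=cv2.Rodrigues(np.array(p['rvec'],float))[0]; o=-M.T@np.array(p['tvec'],float).ravel()
    return o,np.c_[n,np.ones(len(n))]@M
def at_z(p,uv,z):
    o,d=ray(p,uv); return o+d*((z-o[2])/d[:,2])[:,None]
def proj(p,X):
    K=np.array([[p['fx'],0,p['cx']],[0,p['fy'],p['cy']],[0,0,1.]])
    return cv2.projectPoints(np.array(X,float).reshape(-1,1,3),np.array(p['rvec'],float),np.array(p['tvec'],float),K,np.array(p['dist_coeffs']))[0].reshape(-1,2)
def save(p,n): cv2.imwrite('pics/'+n,p['color'][:,:,::-1])
E
python3 - <<'E'
from h import *
np.set_printoptions(precision=4,suppress=True)
s=env.get_state(); print(s['ee_pos'],s['tool_rot'],env.hold_point_z,s['contact_force'])
for c in ['top','side']:
    p=env.read_camera(c); save(p,c+'0.png'); print(c,ray(p,[[320,240]]))
    for q in ['hatch','keyhole','dust_box','head','home','catch','oak_block','insert']:
        m=env.mark_of(p,q); b=env.find_in(p,q)
        print(q,[(np.round(x['position']),round(x['p'],2)) for x in m[:4]],[(np.round(x['box']),round(x['p'],2)) for x in b[:3]])
E
```

```text
[ 0.168  -0.5492  0.2304] [-3.1396 -0.0001  0.2967] -0.0187 [-0.0693  0.2973  0.124 ]
top (array([0.2459, 0.0014, 1.4619]), array([[ 0.1818, -0.0128, -0.9833]]))
hatch [(array([222., 435.]), 0.72), (array([348., 478.]), 0.65), (array([247., 261.]), 0.55)] [(array([435., 318., 517., 375.]), 0.71), (array([402., 200., 471., 249.]), 0.57)]
keyhole [(array([223., 407.]), 0.95), (array([345., 501.]), 0.66), (array([143., 352.]), 0.61)] [(array([398., 198., 468., 251.]), 0.76), (array([432., 317., 518., 369.]), 0.63)]
dust_box [(array([244., 260.]), 0.61)] [(array([194., 143., 327., 299.]), 0.85), (array([342., 113., 371., 152.]), 0.22)]
head [(array([246., 221.]), 0.62), (array([175., 257.]), 0.25)] [(array([191., 144., 327., 299.]), 0.74)]
home [(array([242., 257.]), 0.65)] [(array([194., 142., 328., 300.]), 0.98)]Traceback (most recent call last):
  File "<stdin>", line 7, in <module>
ValueError: it knows: driver, dust_box, glue, hatch, head, home, insert, keyhole, oak_block, push_stick, tape, try_square
```

View pics/top0.png

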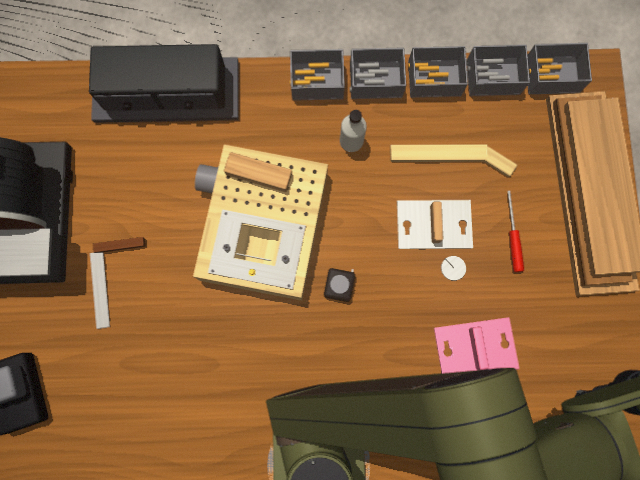

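The top view shows the aluminium hatch at about (435,224), keyholes at (407,227) and (462,227). The box has its perforated end up at about (275,185), screw heads at (227,248) and (299,259), and the button at (252,272). The pink hatch at (478,345) is a look-alike.

Run:
```python
from h import *
np.set_printoptions(precision=4,suppress=True)
p=env.read_camera('top')
c=p['color'][:,:,::-1]
a=cv2.resize(c[190:260,390:480],None,fx=6,fy=6,interpolation=cv2.INTER_CUBIC)   # 540x420
b=cv2.resize(c[140:305,185:335],None,fx=3.6,fy=3.6,interpolation=cv2.INTER_CUBIC)
cv2.imwrite('pics/cropb.png',b); 
cv2.imwrite('pics/cropa.png',a)
for q in ['hatch','dust_box']:
  for o in env.outline_of(p,q)[:3]:
    m=o['mask'].astype(np.uint8); r=cv2.minAreaRect(cv2.findNonZero(m)); print(q,o['p'],r)
q=env.read_camera('side'); save(q,'side0.png')
for n in ['hatch','keyhole','dust_box','head','home','oak_block']:
    print(n,[(np.round(x['position']),round(x['p'],2)) for x in env.mark_of(q,n)[:4]])
print(ray(q,[[320,240]]))
```

```text
hatch 0.84 ((476.2940979003906, 347.5914306640625), (52.034889221191406, 78.58615112304688), 81.99527740478516)
hatch 0.78 ((435.0050354003906, 223.8173828125), (49.43821716308594, 75.53016662597656), 89.09062194824219)
dust_box 0.69 ((252.72979736328125, 220.04379272460938), (128.6863555908203, 138.5565185546875), 10.784297943115234)
hatch [(array([215., 412.]), 0.84), (array([221., 317.]), 0.69)]
keyhole [(array([230., 317.]), 0.98), (array([209., 405.]), 0.97)]
dust_box [(array([305., 318.]), 0.82)]
head [(array([291., 319.]), 0.85)]
home [(array([276., 319.]), 0.7)]
oak_block [(array([270., 253.]), 0.73)]
(array([0.3959, 1.0747, 0.7406]), array([[ 0.0891, -0.8566, -0.5082]]))
```

View pics/side0.png

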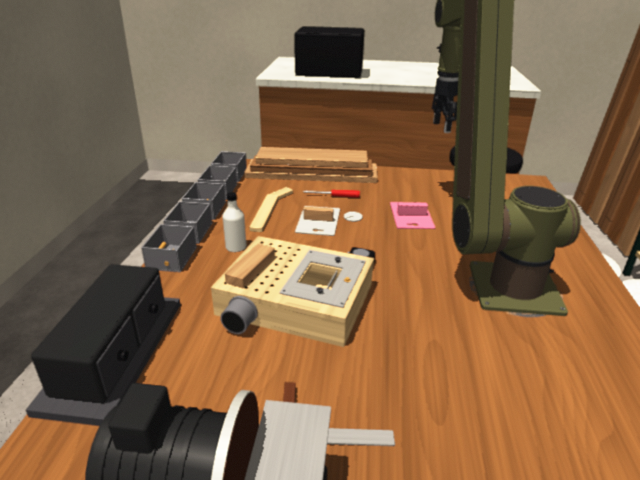

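View pics/cropa.png

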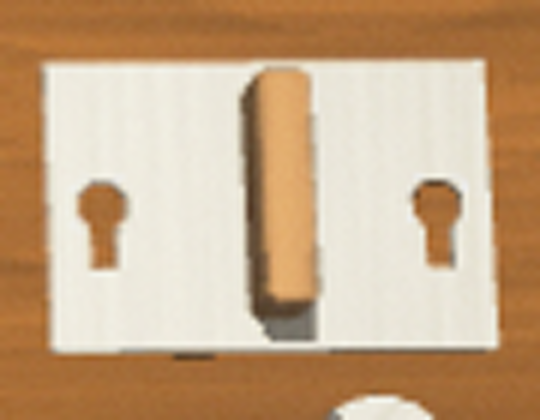

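View pics/cropb.png

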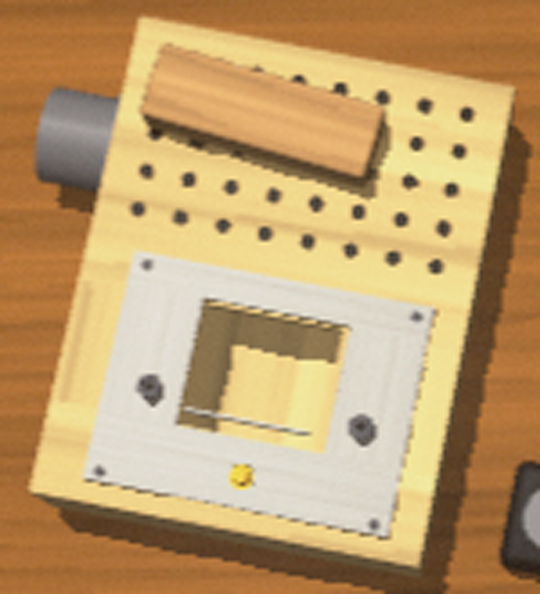

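The slots point image-down, so the hatch's -x is roughly world -x, nearly aligned with the world. The box is turned about 11°. Next I fit both poses from the crop features.

```bash
cat > fit.py <<'E'
from h import *
from scipy.optimize import least_squares
def un(l,s,x0,y0): return (np.array(l,float)+.5)/s-.5+[x0,y0]
def fit(p,X,uv,g=(0.5,0,0)):
    X=np.array(X,float);uv=np.array(uv)
    T=lambda q:np.c_[X[:,:2]@np.array([[np.cos(q[2]),-np.sin(q[2])],[np.sin(q[2]),np.cos(q[2])]]).T+q[:2],X[:,2]]
    r=least_squares(lambda q:(proj(p,T(q))-uv).ravel(),g,loss='soft_l1')
    return r.x,(proj(p,T(r.x))-uv)
E
python3 - <<'E'
from fit import *
np.set_printoptions(precision=4,suppress=True)
p=env.read_camera('top')
A=lambda l:un(l,6,390,190); B=lambda l:un(l,3.6,185,140)
# hatch: image up=+x, left=+y
print('hatch',*fit(p,[[.06,.09,.004],[.06,-.09,.004],[-.06,-.09,.004],[-.06,.09,.004],[0,.068,.004],[0,-.068,.004],[.048,.011,.044],[.048,-.011,.044]],
 A([[43,63],[485,60],[498,348],[52,352],[102,205],[437,205],[258,70],[308,70]])))
print('box',*fit(p,[[.22,.125,.08],[.22,-.125,.08],[-.1,-.125,.08],[-.1,.125,.08]],B([[140,17],[514,88],[420,568],[32,492]])))
F=[[.064,.098,.084],[.064,-.098,.084],[-.086,-.098,.084],[-.086,.098,.084],[-.022,.068,.0945],[-.022,-.068,.0945],[-.0665,0,.09]]
U=B([[133,252],[437,311],[390,537],[85,478],[150,387],[362,429],[242,474]])
print('frame',*fit(p,F,U)); print('screws',*fit(p,F[4:],U[4:]))
s=env.read_camera('side')
cv2.imwrite('pics/cropc.png',cv2.resize(s['color'][225:345,205:385,::-1],None,fx=4.4,fy=4.4,interpolation=cv2.INTER_CUBIC))
E
```

```text
hatch [ 0.548  -0.2978 -0.0211] [[ 0.089   0.1027]
 [-0.2949  0.1997]
 [ 0.0686  0.3361]
 [ 0.0469  0.0603]
 [-0.0107  0.2773]
 [-0.0783 -0.0229]
 [-0.3334 -0.4837]
 [ 0.5448 -0.5345]]
box [ 0.4952  0.1299 -0.217 ] [[ 0.1305  0.0114]
 [ 0.2078 -0.263 ]
 [ 0.0239 -0.0763]
 [-0.3647  0.3067]]
frame [ 0.4946  0.1251 -0.2191] [[ 0.8638 -0.2321]
 [-0.3392 -0.6946]
 [-0.1803  0.3115]
 [-0.3035  0.2774]
 [ 0.106  -0.0607]
 [ 0.0345 -0.4005]
 [ 0.0036  0.8361]]
screws [ 0.4948  0.125  -0.2244] [[ 0.1274 -0.2965]
 [-0.0132 -0.3275]
 [-0.1134  0.7336]]
```

View pics/cropc.png

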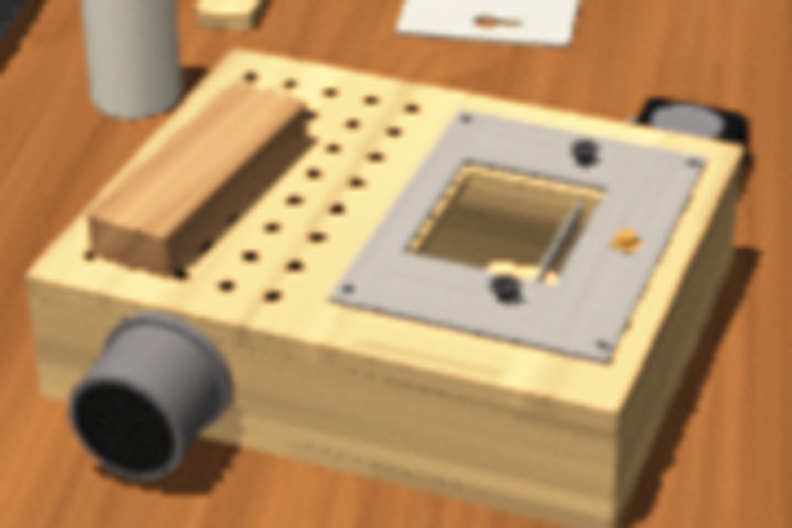

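The side view shows the frame with heads at about crop (585,148) and (506,284), and the button at (627,237). The top fit puts the frame about 5 mm off in y relative to the box. I start moving toward the grip now.

>>> apply_moves([
  [[0, 0.0364, -0.0107, 0, 0, 0, 0.106], [0, 0.0351, -0.0145, 0, 0, 0, 0.106], [0, 0.0334, -0.0181, 0, 0, 0, 0.106], [0, 0.0313, -0.0216, 0, 0, 0, 0], [0, 0.0313, -0.0216, 0, 0, 0, 0]],
])

```text
time_s: 1.57
ee_pos: [0.3279, -0.4444, 0.2314]
tool_rot: [3.141, -0.0, -0.022]
contact_force: [0.7, -0.2, 0.1]
grip_width: 0.996
grip_force: 0.0
```

```bash
cat >> fit.py <<'E'
def go(x,y,z,yaw,roll=np.pi):
    s=env.get_state(); q=R.from_euler('xyz',s['tool_rot']); 
    d=q.inv().apply(np.array([x,y,z])-s['ee_pos']); w=(q.inv()*R.from_euler('xyz',[np.pi,0,yaw])).as_rotvec()
    print('at',s['time_s'],s['ee_pos'],s['tool_rot'],'F',s['contact_force'],'grip',s['grip_width'],s['grip_force']); print('tool delta',d,w)
E
python3 - <<'E'
from fit import *
np.set_printoptions(precision=4,suppress=True)
s=env.read_camera('side'); C=lambda l:un(l,4.4,205,225)
F=[[.064,.098,.084],[.064,-.098,.084],[-.086,-.098,.084],[-.086,.098,.084],[-.022,.068,.0945],[-.022,-.068,.0945],[-.0665,0,.09]]
U=C([[331,297],[459,111],[707,160],[611,362],[506,283],[585,147],[627,237]])
print('frame',*fit(s,F,U,(.5,.13,-.2))); print('screws',*fit(s,F[4:],U[4:],(.5,.13,-.2)))
print('box',*fit(s,[[.22,.125,.08],[.22,-.125,.08],[-.1,-.125,.08],[-.1,.125,.08]],C([[28,275],[237,51],[744,145],[620,412]]),(.5,.13,-.2)))
go(.548,-.298,.12,-.021)
E
```

```text
frame [ 0.4925  0.1286 -0.2159] [[-0.8823  0.5681]
 [-0.0949 -0.4178]
 [ 0.438  -0.6517]
 [-0.0916  0.0378]
 [ 0.1716  0.2257]
 [ 0.0826  0.1066]
 [ 0.2525 -0.2795]]
screws [ 0.4929  0.1284 -0.2196] [[-0.0991  0.1647]
 [ 0.0315  0.0943]
 [ 0.0733 -0.2761]]
box [ 0.4924  0.1311 -0.2212] [[ 0.0028 -0.0384]
 [-0.3522 -0.5637]
 [ 0.17    0.3518]
 [ 0.1188  0.0253]]
at 1.6167 [ 0.3338 -0.44    0.2315] [-3.1377 -0.0057 -0.0184] F [ 3.1703  2.2184 -0.0678] grip 1.000661815425445 0.0
tool delta [ 0.2109 -0.1455  0.1132] [-0.0039 -0.0057  0.0027]
```

>>> apply_moves([
  [[0, 0.031, -0.021, 0.012, 0, 0, 0], [0, 0.031, -0.021, 0.012, 0, 0, 0], [0, 0.031, -0.021, 0.012, 0, 0, 0], [0, 0.031, -0.021, 0.012, 0, 0, 0], [0, 0.031, -0.021, 0.012, 0, 0, 0]],
])

```text
time_s: 2.03
ee_pos: [0.4852, -0.3428, 0.171]
tool_rot: [3.141, -0.0, -0.021]
contact_force: [0.4, -1.5, -0.1]
grip_width: 1.0
grip_force: 0.0
```

>>> apply_moves([
  [[0, 0.03, -0.022, 0.018, 0, 0, 0], [0, 0.02, -0.017, 0.018, 0, 0, 0], [0, 0, 0, 0.018, 0, 0, 0], [0, 0, 0, 0, 0, 0, 0], [0, 0, 0, 0, 0, 0, 0]],
])

```text
time_s: 2.45
ee_pos: [0.5339, -0.3051, 0.1162]
tool_rot: [-3.14, 0.003, -0.02]
contact_force: [0.3, 0.1, -0.2]
grip_width: 1.004
grip_force: 0.0
```

Run:
```python
from fit import *
np.set_printoptions(precision=4,suppress=True)
go(.548,-.298,.012,-.021)
s=env.read_camera('side'); 
m=env.mark_of(s,'hatch'); print([(x['position'],x['p'],at_z(s,x['position'][::-1],0)) for x in m])
print(proj(s,[[.548,-.298,.044],[.548,-.298,0]]))
```

```text
at 2.45 [ 0.5339 -0.3051  0.1162] [-3.1402  0.003  -0.0202] F [ 0.2578  0.062  -0.1668] grip 1.004396555188196 0.0
tool delta [ 0.0142 -0.0072  0.1042] [-0.0014  0.003   0.0008]
[([216.6, 411.2], 0.79, array([[ 0.2466, -0.3636,  0.    ]])), ([221.2, 319.1], 0.6, array([[ 0.5418, -0.2906,  0.    ]])), ([275.5, 320.5], 0.58, array([[0.5037, 0.0108, 0.    ]]))]
[[317.5883 207.7234]
 [317.4306 219.9844]]
```

>>> apply_moves([
  [[0, 0.014, -0.006, 0.025, 0, 0, 0], [0, 0, 0, 0.025, 0, 0, 0], [0, 0, 0, 0.022, 0, 0, 0], [0, 0, 0, 0.016, 0, 0, 0], [0, 0, 0, 0.008, 0, 0, 0]],
])

```text
time_s: 2.97
ee_pos: [0.5479, -0.3009, 0.0207]
tool_rot: [-3.141, 0.001, -0.023]
contact_force: [-0.6, -0.3, 0.1]
grip_width: 1.002
grip_force: 0.0
```

>>> apply_moves([
  [[0, 0, 0, 0.004, 0, 0, 0], [0, 0, 0, 0, 0, 0, 0], [80, 0, 0, 0, 0, 0, 0], [120, 0, 0, 0, 0, 0, 0], [150, 0, 0, 0, 0, 0, 0]],
])

```text
time_s: 3.38
ee_pos: [0.5497, -0.3007, 0.0187]
tool_rot: [3.14, -0.002, -0.021]
contact_force: [0.2, -0.7, -0.1]
grip_width: 0.602
grip_force: 0.0
```

Run:
```python
from fit import *
np.set_printoptions(precision=4,suppress=True)
go(.548,-.298,.012,-.021)
s=env.read_camera('side')
cv2.imwrite('pics/g.png',cv2.resize(s['color'][140:260,240:420,::-1],None,fx=4.4,fy=4.4,interpolation=cv2.INTER_CUBIC))
```

```text
at 3.3833 [ 0.5497 -0.3007  0.0187] [ 3.1403 -0.0022 -0.0214] F [ 0.1611 -0.6582 -0.0696] grip 0.6021335923388044 0.0
tool delta [-0.0018 -0.0027  0.0067] [ 0.0013 -0.0022 -0.0004]
```

View pics/g.png

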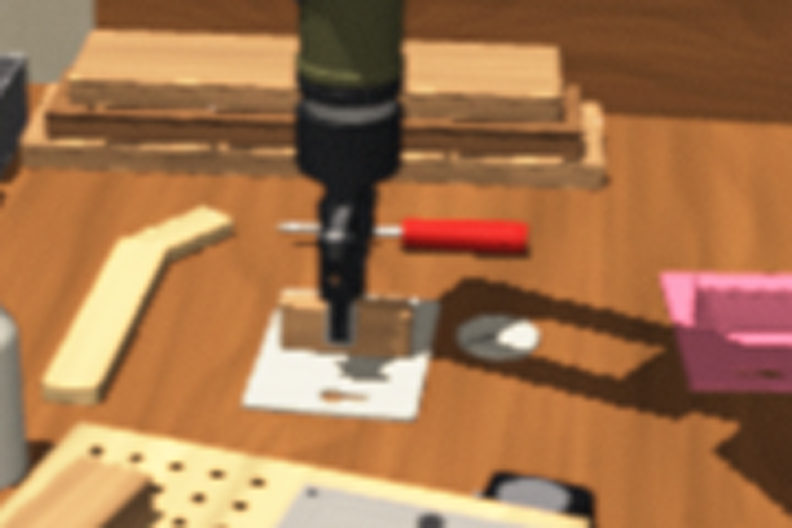

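The fingers straddle the grip bar near its middle, at about crop (342,325). I lower a little and close.

>>> apply_moves([
  [[120, -0.001, -0.0025, 0.005, 0, 0, 0], [160, 0, 0, 0, 0, 0, 0], [200, 0, 0, 0, 0, 0, 0], [255, 0, 0, 0, 0, 0, 0], [255, 0, 0, 0, 0, 0, 0]],
])

```text
time_s: 3.85
ee_pos: [0.5477, -0.2974, 0.0122]
tool_rot: [-3.141, 0.001, -0.021]
contact_force: [-0.7, 0.5, -0.2]
grip_width: 0.247
grip_force: 59.6
```

>>> apply_moves([
  [[255, 0, 0, 0, 0, 0, 0], [255, 0, 0, 0, 0, 0, 0], [255, 0, 0, -0.003, 0, 0, 0], [255, 0, 0, -0.01, 0, 0, 0], [255, 0, 0, -0.01, 0, 0, 0]],
])

```text
time_s: 4.27
ee_pos: [0.5472, -0.297, 0.035]
tool_rot: [-3.14, 0.002, -0.021]
contact_force: [0.7, -0.5, -4.1]
grip_width: 0.248
grip_force: 58.9
```

Run:
```python
from fit import *
np.set_printoptions(precision=4,suppress=True)
go(.4938+.0978*0-.022*np.cos(.219),.1265+.022*np.sin(.219),.20,-.219)
```

```text
at 4.2667 [ 0.5472 -0.297   0.035 ] [-3.1402  0.0021 -0.0213] F [ 0.6885 -0.4675 -4.1229] grip 0.2475500376283178 58.928348422050476
tool delta [-0.0843 -0.4268 -0.1642] [-0.0012  0.0022  0.1977]
```

>>> apply_moves([
  [[255, 0, 0, -0.03, 0, 0, 0], [255, 0, 0, -0.035, 0, 0, 0], [255, 0, 0, -0.035, 0, 0, 0.07], [255, 0, 0, -0.03, 0, 0, 0.07], [255, 0, 0, 0, 0, 0, 0.058]],
])

```text
time_s: 4.68
ee_pos: [0.5521, -0.3001, 0.1741]
tool_rot: [3.137, -0.014, -0.223]
contact_force: [1.1, 0.1, -3.2]
grip_width: 0.249
grip_force: 59.9
```

>>> apply_moves([
  [[255, -0.008, -0.018, 0, 0, 0, 0], [255, -0.012, -0.03, 0, 0, 0, 0], [255, -0.014, -0.034, 0, 0, 0, 0], [255, -0.014, -0.034, 0, 0, 0, 0], [255, -0.014, -0.034, 0, 0, 0, 0]],
])

```text
time_s: 5.1
ee_pos: [0.5194, -0.1363, 0.1662]
tool_rot: [-3.141, -0.001, -0.22]
contact_force: [1.3, 0.2, -2.9]
grip_width: 0.247
grip_force: 59.8
```

>>> apply_moves([
  [[255, -0.014, -0.034, 0, 0, 0, 0], [255, -0.014, -0.034, 0, 0, 0, 0], [255, -0.014, -0.034, 0, 0, 0, 0], [255, -0.014, -0.034, 0, 0, 0, 0], [255, -0.014, -0.034, 0, 0, 0, 0]],
])

```text
time_s: 5.52
ee_pos: [0.4881, 0.0451, 0.1664]
tool_rot: [-3.141, -0.001, -0.22]
contact_force: [0.4, 0.6, -5.2]
grip_width: 0.245
grip_force: 59.8
```

Run:
```python
from fit import *
np.set_printoptions(precision=4,suppress=True)
go(.4938-.022*np.cos(.219),.1265+.022*np.sin(.219),.16,-.219)
```

```text
at 5.5167 [0.4881 0.0451 0.1664] [-3.1411 -0.0014 -0.2196] F [ 0.4438  0.5983 -5.2097] grip 0.24524345150469082 59.8033207654953
tool delta [-0.0342 -0.0806  0.0064] [-0.0005 -0.0014 -0.0006]
```

>>> apply_moves([
  [[255, -0.012, -0.03, 0, 0, 0, 0], [255, -0.012, -0.028, 0, 0, 0, 0], [255, -0.007, -0.016, 0, 0, 0, 0], [255, 0, -0.004, 0.01, 0, 0, 0], [255, 0, 0, 0.02, 0, 0, 0]],
])

```text
time_s: 5.93
ee_pos: [0.4779, 0.1283, 0.1379]
tool_rot: [-3.138, -0.007, -0.216]
contact_force: [1.0, 0.2, -4.7]
grip_width: 0.249
grip_force: 60.2
```

>>> apply_moves([
  [[255, 0, 0, 0.008, 0, 0, 0], [255, 0, 0, 0, 0, 0, 0], [255, 0, 0, 0, 0, 0, 0], [255, 0, 0, 0, 0, 0, 0], [255, 0, 0, 0, 0, 0, 0]],
])

```text
time_s: 6.35
ee_pos: [0.4763, 0.126, 0.1281]
tool_rot: [-3.141, -0.002, -0.22]
contact_force: [0.5, 0.3, -4.2]
grip_width: 0.248
grip_force: 59.8
```

Run:
```python
from fit import *
np.set_printoptions(precision=4,suppress=True)
go(.4938-.022*np.cos(.219),.1265+.022*np.sin(.219),.12,-.219)
t=env.read_camera('top')
a=cv2.resize(t['color'][140:305,185:335,::-1],None,fx=3.6,fy=3.6,interpolation=cv2.INTER_CUBIC)
s=env.read_camera('side')
b=cv2.resize(s['color'][210:330,230:400,::-1],None,fx=4.4,fy=4.4,interpolation=cv2.INTER_CUBIC)
cv2.imwrite('pics/t2.png',a);cv2.imwrite('pics/s2.png',b)
```

```text
at 6.35 [0.4763 0.126  0.1281] [-3.141  -0.0016 -0.2202] F [ 0.5104  0.3381 -4.1656] grip 0.24817231014621857 59.83952343463898
tool delta [-0.0051 -0.0043  0.0081] [-0.0006 -0.0016 -0.0012]
```

View pics/t2.png

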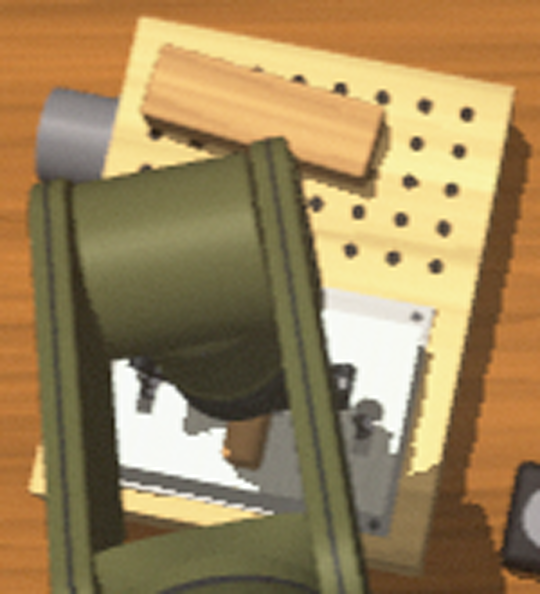

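View pics/s2.png

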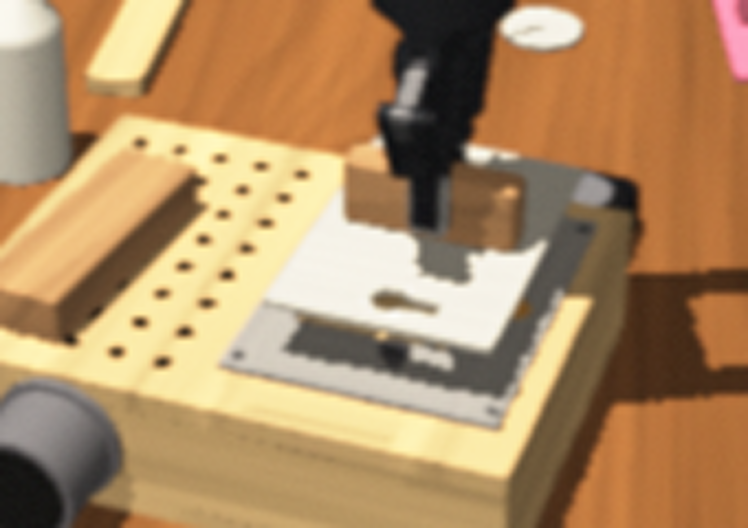

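The side crop shows the plate level over the box. Its +y edge corners are at (266,301) and (491,350), and a keyhole entry is at (387,299). In the top crop the -y keyhole entry is at about (369,409).

Run:
```python
from fit import *
np.set_printoptions(precision=4,suppress=True)
h=.1159
s=env.read_camera('side');t=env.read_camera('top')
X=[[.06,.09,h+.004],[-.06,.09,h+.004],[0,.068,h+.004],[-.048,.011,h+.04]]
U=un([[267,300],[491,348],[387,299],[522,188]],4.4,230,210)
print(fit(s,X[:3],U[:3],(.48,.13,-.2)))
print(fit(s,X,U,(.48,.13,-.2)))
V=un([[369,409]],3.6,185,140); 
w=at_z(t,V,h+.004)[0]; c,sn=np.cos(.22),np.sin(.22); off=np.array([c*0+sn*-.068, -sn*0+c*-.068]); print('top hatch',w[:2]-off, off)
```

```text
(array([ 0.4754,  0.1256, -0.2197]), array([[-0.9477, -0.1605],
       [ 0.121 ,  0.0148],
       [ 0.6863,  0.0732]]))
(array([ 0.4744,  0.1245, -0.2242]), array([[-0.5473, -0.5044],
       [ 0.403 , -0.212 ],
       [ 1.0572, -0.1959],
       [-0.8368,  2.4649]]))
top hatch [0.4808 0.1242] [-0.0148 -0.0664]
```

>>> apply_moves([
  [[255, -0.003, -0.0025, 0.004, 0, 0, 0], [255, -0.0032, -0.0025, 0.004, 0, 0, 0], [255, 0, 0, 0.004, 0, 0, 0], [255, 0, 0, 0.003, 0, 0, 0], [255, 0, 0, 0.0008, 0, 0, 0]],
])

```text
time_s: 6.97
ee_pos: [0.4697, 0.1327, 0.1107]
tool_rot: [3.141, 0.001, -0.219]
contact_force: [-0.3, 0.6, -4.9]
grip_width: 0.247
grip_force: 60.1
```

>>> apply_moves([
  [[255, 0, 0, 0.0008, 0, 0, 0], [255, 0, 0, 0.0008, 0, 0, 0], [255, 0, 0, 0.0008, 0, 0, 0], [255, 0, 0, 0, 0, 0, 0], [255, 0, 0, 0, 0, 0, 0]],
])

```text
time_s: 7.38
ee_pos: [0.4706, 0.1326, 0.1092]
tool_rot: [-3.142, -0.0, -0.219]
contact_force: [0.1, -0.4, -4.3]
grip_width: 0.25
grip_force: 60.1
```

>>> apply_moves([
  [[255, 0, 0, 0.0008, 0, 0, 0], [255, 0, 0, 0.0008, 0, 0, 0], [255, 0, 0, 0.0008, 0, 0, 0], [255, 0, 0, 0.0004, 0, 0, 0], [255, 0, 0, 0, 0, 0, 0]],
])

```text
time_s: 7.8
ee_pos: [0.4706, 0.1326, 0.1063]
tool_rot: [-3.142, -0.0, -0.219]
contact_force: [-0.0, -0.0, -4.6]
grip_width: 0.249
grip_force: 60.1
```

```bash
python3 -c "
from fit import *
s=env.get_state();print(s['ee_pos'],s['contact_force'],s['wrist_torque'])"
```

```text
[0.47058407 0.13259541 0.10627045] [-0.03244172 -0.03960152 -4.61544581] [-0.04277997 -0.05263201 -0.00934844]
```

>>> apply_moves([
  [[255, 0, 0, 0.0006, 0, 0, 0], [255, 0, 0, 0.0006, 0, 0, 0], [255, 0, 0, 0.0004, 0, 0, 0], [255, 0, 0, 0, 0, 0, 0], [255, 0, 0, 0, 0, 0, 0]],
])

```text
time_s: 8.22
ee_pos: [0.4706, 0.1326, 0.1047]
tool_rot: [-3.141, -0.0, -0.219]
contact_force: [0.7, -0.1, -4.0]
grip_width: 0.247
grip_force: 60.1
```

>>> apply_moves([
  [[255, 0, 0, 0.0006, 0, 0, 0], [255, 0, 0, 0.0006, 0, 0, 0], [255, 0, 0, 0.0006, 0, 0, 0], [255, 0, 0, 0, 0, 0, 0], [255, 0, 0, 0, 0, 0, 0]],
])

```text
time_s: 8.63
ee_pos: [0.4707, 0.1326, 0.1029]
tool_rot: [-3.141, -0.0, -0.219]
contact_force: [1.8, -0.9, -4.5]
grip_width: 0.246
grip_force: 60.1
```

```bash
python3 -c "
from fit import *
s=env.get_state();print(s['ee_pos'],s['contact_force'],s['wrist_torque'])"
```

```text
[0.4707079  0.13264911 0.10293556] [ 1.81989299 -0.87445915 -4.53029086] [ 0.01425791 -0.19500563 -0.05818832]
```

>>> apply_moves([
  [[255, 0.0008, 0.0002, 0, 0, 0, 0], [255, 0, 0, 0.0006, 0, 0, 0], [255, 0, 0, 0.0006, 0, 0, 0], [255, 0, 0, 0.0004, 0, 0, 0], [255, 0, 0, 0, 0, 0, 0]],
])

```text
time_s: 9.05
ee_pos: [0.4708, 0.1322, 0.1011]
tool_rot: [3.141, 0.001, -0.219]
contact_force: [-0.5, -0.5, -4.4]
grip_width: 0.245
grip_force: 60.1
```

```bash
python3 -c "
from fit import *
s=env.get_state();print(s['ee_pos'],s['contact_force'],s['wrist_torque'])"
```

```text
[0.47082648 0.13218201 0.1011304 ] [-0.52593476 -0.47641399 -4.38231742] [-0.04531453  0.06408086  0.00582112]
```

>>> apply_moves([
  [[255, 0, 0, 0.0007, 0, 0, 0], [255, 0, 0, 0.0007, 0, 0, 0], [255, 0, 0, 0.0007, 0, 0, 0], [255, 0, 0, 0.0006, 0, 0, 0], [255, 0, 0, 0, 0, 0, 0]],
])

```text
time_s: 9.47
ee_pos: [0.471, 0.1322, 0.0984]
tool_rot: [3.141, 0.0, -0.219]
contact_force: [-0.1, 0.1, -3.8]
grip_width: 0.252
grip_force: 60.1
```

```bash
python3 -c "
from fit import *
s=env.get_state();print(s['ee_pos'],s['contact_force'],s['wrist_torque'])"
```

```text
[0.47096784 0.13224004 0.09844426] [-0.14888615  0.06354463 -3.80096074] [0.01040552 0.14058254 0.02209019]
```

>>> apply_moves([
  [[255, 0, 0, 0.0006, 0, 0, 0], [255, 0, 0, 0.0006, 0, 0, 0], [255, 0, 0, 0.0005, 0, 0, 0], [255, 0, 0, 0, 0, 0, 0], [255, 0, 0, 0, 0, 0, 0]],
])

```text
time_s: 9.88
ee_pos: [0.4712, 0.1323, 0.0969]
tool_rot: [3.142, 0.0, -0.219]
contact_force: [-0.6, -1.3, -3.3]
grip_width: 0.248
grip_force: 60.1
```

```bash
python3 -c "
from fit import *
s=env.get_state();print(s['ee_pos'],s['contact_force'],s['wrist_torque'])"
```

```text
[0.47115148 0.13226503 0.09688795] [-0.58341924 -1.29590893 -3.26196872] [-0.01233387  0.08839977  0.02022441]
```

>>> apply_moves([
  [[255, 0.001, 0.0006, 0.0003, 0, 0, 0], [255, 0.001, 0, 0, 0, 0, 0], [255, 0.0015, 0, 0, 0, 0, 0], [255, 0.0015, 0, 0, 0, 0, 0], [255, 0, 0, 0, 0, 0, 0]],
])

```text
time_s: 10.3
ee_pos: [0.4766, 0.1305, 0.0967]
tool_rot: [-3.141, -0.001, -0.219]
contact_force: [1.8, -0.4, -3.6]
grip_width: 0.245
grip_force: 60.1
```

```bash
python3 -c "
from fit import *
s=env.get_state();print(s['ee_pos'],s['contact_force'],s['wrist_torque'])"
```

```text
[0.47660807 0.13050661 0.09669027] [ 1.75372808 -0.41155124 -3.64145885] [-0.09819945  0.05151234 -0.0074652 ]
```

>>> apply_moves([
  [[255, 0.0015, 0, 0, 0, 0, 0], [255, 0.0015, 0, 0, 0, 0, 0], [255, 0.0015, 0, 0, 0, 0, 0], [255, 0.0015, 0, 0, 0, 0, 0], [255, 0, 0, 0, 0, 0, 0]],
])

```text
time_s: 10.72
ee_pos: [0.4824, 0.1292, 0.0966]
tool_rot: [-3.141, -0.001, -0.219]
contact_force: [-0.0, 0.2, -3.1]
grip_width: 0.249
grip_force: 60.1
```

```bash
python3 -c "
from fit import *
s=env.get_state();print(s['ee_pos'],s['contact_force'],s['wrist_torque'])"
```

```text
[0.48236237 0.12920036 0.09664202] [-0.02219903  0.21462476 -3.08396213] [-0.02401627  0.0053638   0.02139197]
```

>>> apply_moves([
  [[255, 0.0015, 0, 0, 0, 0, 0], [255, 0.0015, 0, 0, 0, 0, 0], [255, 0.0015, 0, 0, 0, 0, 0], [255, 0.0015, 0, 0, 0, 0, 0], [255, 0, 0, 0, 0, 0, 0]],
])

```text
time_s: 11.13
ee_pos: [0.4882, 0.1279, 0.0966]
tool_rot: [-3.142, -0.001, -0.219]
contact_force: [0.6, -0.2, -3.7]
grip_width: 0.248
grip_force: 60.1
```

```bash
python3 -c "
from fit import *
s=env.get_state();print(s['ee_pos'],s['contact_force'],s['wrist_torque'])"
```

```text
[0.48816745 0.1278851  0.09663057] [ 0.57347605 -0.1774205  -3.70930422] [-0.03887779  0.05628886 -0.00890288]
```

>>> apply_moves([
  [[255, 0.001, 0, 0, 0, 0, 0], [255, 0.001, 0, 0, 0, 0, 0], [255, 0.001, 0, 0, 0, 0, 0], [255, 0, 0, 0, 0, 0, 0]],
])

```text
time_s: 11.47
ee_pos: [0.4908, 0.1273, 0.0966]
tool_rot: [-3.142, -0.0, -0.219]
contact_force: [-0.4, 0.6, -2.6]
grip_width: 0.248
grip_force: 60.1
```

```bash
python3 -c "
from fit import *
s=env.get_state();print(s['ee_pos'],s['contact_force'],s['wrist_torque'])"
```

```text
[0.49083635 0.12726546 0.09661579] [-0.36786471  0.60126412 -2.55554772] [-0.01803408  0.14223387 -0.03815373]
```

>>> apply_moves([
  [[255, 0.001, 0, 0, 0, 0, 0], [255, 0.0008, 0, 0, 0, 0, 0], [255, 0, 0, 0, 0, 0, 0]],
])

```text
time_s: 11.72
ee_pos: [0.4928, 0.1269, 0.0966]
tool_rot: [-3.141, -0.001, -0.219]
contact_force: [-1.3, 0.4, -4.5]
grip_width: 0.25
grip_force: 60.1
```

```bash
python3 -c "
from fit import *
s=env.get_state();print(s['ee_pos'],s['contact_force'],s['wrist_torque'])"
```

```text
[0.49278461 0.12690876 0.09662307] [-1.2731139   0.35291998 -4.54944498] [-0.04256476  0.01640066  0.02242224]
```

>>> apply_moves([
  [[255, 0.0008, 0, 0, 0, 0, 0], [255, 0.0005, 0, 0, 0, 0, 0], [255, 0, 0, 0, 0, 0, 0]],
])

```text
time_s: 11.97
ee_pos: [0.4939, 0.1266, 0.0966]
tool_rot: [-3.142, -0.0, -0.219]
contact_force: [-0.1, 0.9, -4.2]
grip_width: 0.249
grip_force: 60.1
```

```bash
python3 -c "
from fit import *
s=env.get_state();print(s['ee_pos'],s['contact_force'],s['wrist_torque'])"
```

```text
[0.49388461 0.12661133 0.09661592] [-0.0997521   0.94304067 -4.20052975] [-0.05362828  0.05130611 -0.00155613]
```

>>> apply_moves([
  [[255, 0.0008, 0, 0, 0, 0, 0], [255, 0.0005, 0, 0, 0, 0, 0], [255, 0, 0, 0, 0, 0, 0]],
])

```text
time_s: 12.22
ee_pos: [0.4942, 0.1264, 0.0964]
tool_rot: [3.141, 0.002, -0.22]
contact_force: [-2.0, 1.3, -3.4]
grip_width: 0.248
grip_force: 60.1
```

```bash
python3 -c "
from fit import *
s=env.get_state();print(s['ee_pos'],s['contact_force'],s['wrist_torque'])"
```

```text
[0.49415123 0.12644839 0.09643903] [-1.99162051  1.34949838 -3.3769004 ] [ 0.1474282   0.37910943 -0.03786582]
```

>>> apply_moves([
  [[255, 0.0006, 0, 0, 0, 0, 0], [255, 0.0004, 0, 0, 0, 0, 0], [255, 0, 0, 0, 0, 0, 0]],
])

```text
time_s: 12.47
ee_pos: [0.4943, 0.1264, 0.0964]
tool_rot: [3.141, 0.003, -0.219]
contact_force: [-4.3, 2.4, -2.2]
grip_width: 0.246
grip_force: 60.4
```

```bash
python3 -c "
from fit import *
s=env.get_state();print(s['ee_pos'],s['contact_force'],s['wrist_torque'])
s=env.read_camera('side')
cv2.imwrite('pics/s3.png',cv2.resize(s['color'][235:315,290:390,::-1],None,fx=7.4,fy=7.4,interpolation=cv2.INTER_CUBIC))"
```

```text
[0.4943025  0.12638991 0.09637701] [-4.33591696  2.35803484 -2.21262946] [ 0.41739158  0.79252134 -0.06033419]
```

View pics/s3.png

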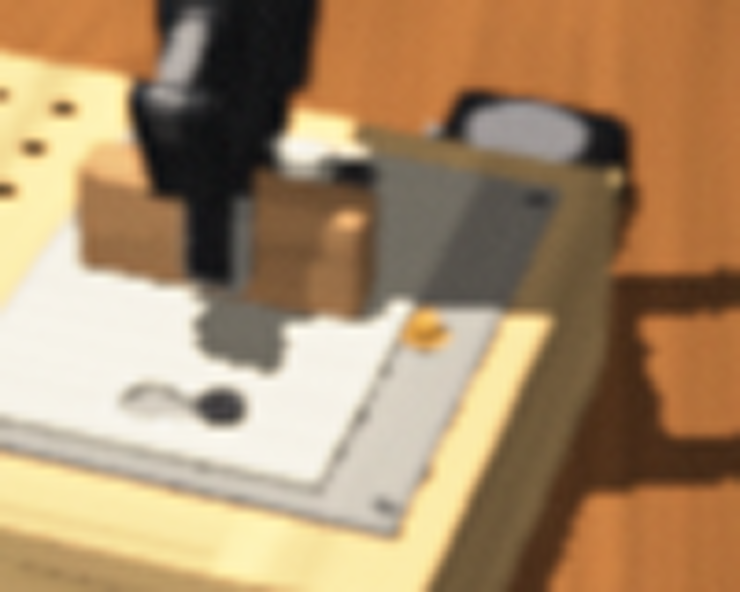

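The brass button stands clear behind the plate's rear edge at crop (425,328), and the screw head sits at the slot end at (218,407). The hatch is home and locked. I relieve the push, open and lift.

>>> apply_moves([
  [[255, -0.0008, 0, 0, 0, 0, 0], [255, -0.0006, 0, 0, 0, 0, 0], [200, 0, 0, 0, 0, 0, 0], [120, 0, 0, 0, 0, 0, 0], [60, 0, 0, 0, 0, 0, 0]],
])

```text
time_s: 12.93
ee_pos: [0.4969, 0.1264, 0.0975]
tool_rot: [-3.141, -0.005, -0.219]
contact_force: [0.0, 1.2, 0.1]
grip_width: 0.52
grip_force: 0.0
```

>>> apply_moves([
  [[30, 0, 0, 0, 0, 0, 0], [0, 0, 0, 0, 0, 0, 0], [0, 0, 0, 0, 0, 0, 0], [0, 0, 0, -0.004, 0, 0, 0], [0, 0, 0, -0.01, 0, 0, 0]],
])

```text
time_s: 13.35
ee_pos: [0.4936, 0.1262, 0.1101]
tool_rot: [3.141, 0.002, -0.219]
contact_force: [-0.0, -0.2, -0.4]
grip_width: 0.999
grip_force: 0.0
```

>>> apply_moves([
  [[0, 0, 0, -0.02, 0, 0, 0], [0, 0, 0, -0.03, 0, 0, 0], [0, 0, 0, -0.03, 0, 0, 0], [0, 0, 0, -0.03, 0, 0, 0], [0, 0, 0, 0, 0, 0, 0]],
])

```text
time_s: 13.77
ee_pos: [0.4987, 0.1272, 0.2277]
tool_rot: [-3.137, -0.012, -0.219]
contact_force: [0.7, 0.3, -0.2]
grip_width: 0.999
grip_force: 0.0
```

```bash
python3 -c "
from fit import *
s=env.get_state();print(s['ee_pos'],s['contact_force'],s['wrist_torque'])
s=env.read_camera('side')
cv2.imwrite('pics/s4.png',cv2.resize(s['color'][225:315,270:390,::-1],None,fx=6.4,fy=6.4,interpolation=cv2.INTER_CUBIC))"
```

```text
[0.49865371 0.12718931 0.2277439 ] [ 0.68924312  0.32487591 -0.24983092] [ 0.02683603 -0.02418749  0.03174886]
```

View pics/s4.png

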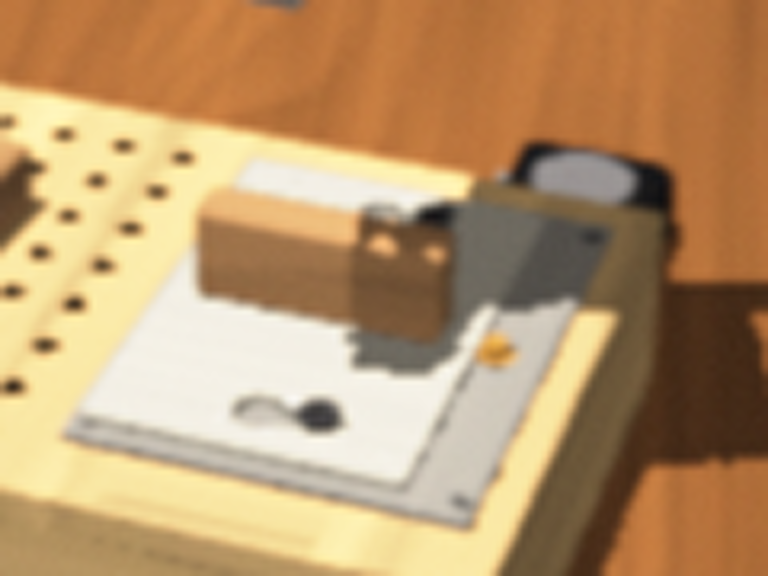

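The hatch lies flat on the frame with the head at the slot end (320,415) and the button up behind the edge (497,350). The gripper is clear, so I hand in.

```bash
python3 -c "
from bench import env
print(env.finish_job())"
```

```text
the job is handed in; nothing more can be done
None
```

The hatch is home on the screws, and the last picture shows the brass button up behind its rear edge. The gripper is open and clear, and the job was handed in at about 14 s.

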